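# Clamp a vial, release the safety catch and hold the stoppering press shut

## Robot

A 6-joint arm with a two-finger parallel gripper is mounted at the origin on the work surface. World frame = base frame: x ahead of the robot, y to its left, z up, the work surface at z = 0. Lengths are in mm, angles in rad, forces in N, time in s.
With the tool pointing down it reaches from about 350 to 975 mm from the base axis. Payload 7.1 kg.
Tool frame: the origin (TCP) lies at the very end of the fingers, on their centre line; the grasp point (between the pads) lies 19 mm behind it; z points along the fingers, y is the direction in which the jaws open and shut (so a half turn about z gives the same grasp; the last joint's range is limited). The gripper opens to 88 mm and grips with 3 to 60 N. Pads are 20 mm wide; open, the fingers measure 115 mm over their backs; the gripper's body (75 mm by 178 mm) begins 61 mm behind the grasp point.
Start: joints at [-0.019, 0.423, 1.63, -0, 1.089, -0.019], TCP at [624.984, 0.026, 192.475] pointing down, gripper open.
Joint ranges: [-3, 3], [-0.9, 2.11], [0.09, 2.58], [-1.31, 4.45], [0.11, 2.69], [-2.54, 2.54]. Speed limits (rad/s): [2.39, 2.39, 3.01, 3.14, 3.14, 3.14].

## Interface

Orientations are given as a rotation vector (axis times angle).
In Python, from workcell import * gives the robot as it stands.
- The arm moves only by the tool play_rows, never from a script. Its argument "plan" is text: rows parted by semicolons, each of 7 numbers parted by spaces: the finger opening in cm, from 0 to 8.78, then the shift along the tool's x, y, z in cm, then the turn, a rotation vector about the tool's x, y, z in degrees. A call has 1 to 20 rows; each row shifts and turns the commanded pose from where the row before left it, along the tool's axes as they then stand; what a row does not reach is not made up. A row lasts 1/8 s, in which the tool goes at most 62.5 mm and 10.7 degrees, less where a joint would pass 70% of its speed; a pose out of reach is approached as far as the arm can. A call is refused whole if a number of a shift passes 6.25 or a number of a turn 10.7, either way. A call with a gripper value outside its range is refused whole. The fingers move at their own pace and stop on an object; the grip force is fixed at half the most. Time passes only in rows, so rows that do not move let the fingers close. It gives the time, the measured TCP pose, the force and the opening at its end, in the units of the state.
- get_obs(): the state, without advancing time (a new reading comes with each control period).
- get_image(name): name is "scene" or "side" or "wrist"; returns a dict with "pixels" (384x512x3 uint8, red, green, blue), "range_z" (384x512 float32, mm along the optical axis (not along the pixel's ray), 0 where there is no reading), "fx", "fy", "cx", "cy" (pixels), "distortion" ([k1, k2, p1, p2, k3] as OpenCV has them; the pictures are not rectified), "eye" and "attitude" of the camera in the world. Camera axes: x right, y down, z forward; pixel columns grow to the right and rows downward; lengths in mm; the calibration is good to about 2 mm. A picture is of the moment at which its call begins.
- close_job(): hands the job in, once; it reports no verdict.
The state is a dict: "t": time; "qpos": joint angles; "qvel": joint speeds; "joint_torque": joint torques, N m; "ee_pos": TCP position; "orientation": TCP orientation; "ft_force": force on the tool from outside, world axes, zero at the start; "moment": the same for the moment, N m; "width": finger opening in mm.
Only numpy, scipy, OpenCV 4.12 (cv2) and the standard library are available. Lean on these libraries where they do the work, as an engineer would, in place of code of your own. Each camera call takes 0.05 s, during which the arm holds its last target. There are 200 camera calls.

## Task

On the stoppering press, turn the crank with the yellow knob clockwise until the jaw clamps the vial firmly in its V. Then flip the red safety catch outwards, well away from the lever it blocks, and pull the lever by its green cross grip all the way towards the robot so that the ram presses the stopper into the vial. Finish while still holding the lever fully pulled (it springs back if let go), with the vial still clamped upright, the catch still flipped away, and the other things on the bench and the press left where they stand.

Things in the scene. Friction and masses are not known exactly. Their poses are not given: they have to be found in the camera images.
- press: The stoppering press, fixed: white base plate 190 (x) x 400 (y) x 20 mm, blue press head on two steel posts in the middle (top 165 mm above the bench), pull lever with green grip on its right (-y), crank on its left (+y). Origin: underside of the plate at bench height (plate spans x -105..85, y -205..195 mm). x points away from the robot, y to the robot's left, turned by up to 0.25 rad.
- crank (a joint): Angle of the clamp crank about its upright axis (rad), 0 to a hard stop at 3.0; GROWS clockwise seen from above, closing the jaw 12 mm per rad. At 0 the crank arm points along the press's -x, at 1.57 along +y, at 3.0 nearly along +x. Starts at 0 to 0.7. Friction (4 N at the knob; 7 N needed near the stop) keeps it where it is left, jaw loaded.
- crank_axis (a point): Point on the crank's upright axis, at the mid height of its knob (134 mm above the bench). The knob runs round it on a circle of 45 mm radius.
- knob_mid (a point): Middle of the yellow crank knob: upright cylinder 20 mm diameter, 36 mm tall (116 to 152 mm above the bench), free to spin on the crank arm, which lies directly under it (top of the arm 115 mm).
- jaw (a joint): Travel of the steel clamp jaw (m), 0 = open; it slides along the press's -y onto the vial. Its rubber pad (34 x 36 mm, on springs of 2 N/mm) meets a vial seated in the V at about 0.030 and is fully tight (12 N) at 0.036, the crank's stop.
- vial: The amber glass vial to be stoppered: 31 mm diameter, 55 mm tall, loose, standing on the base plate (origin: centre of its underside, 20 mm above the bench) between the jaw and the fixed steel V, under the ram. It may stand up to 6 mm off the V; the jaw pushes it home. A white stopper sits half way in its mouth.
- stopper (a joint): How far the white stopper (19 mm disc) has been pressed down into the vial's mouth (m): 0 at the start (8 mm proud), about 0.0075 when the lever is fully pulled. Pressing takes 5 N; it stays where it is pressed.
- catch (a joint): Angle of the red safety catch (rad): 0 to 0.2 at the start, leaning inwards (+y) across the front of the lever, which it blocks; 1.6 = flipped fully outwards (stop). Its hinge is level, along the press's x. At 0 the flap leans 0.55 rad from upright towards +y, at 0.55 it is upright, at 1.6 it leans 1.05 rad towards -y. Stiff hinge (about 1 N at the edge): stays where it is left.
- catch_tab (a point): Middle of the free edge of the front part of the red catch, the place to push it, clear of the lever. The catch is a flat flap 58 mm along the press's x, 6 mm thick; its free edge is 53 mm from the hinge, 143 to 149 mm above the bench. From this point it reaches 15 mm towards the press's -x and 43 mm towards +x.
- catch_hinge (a point): Point on the hinge line of the catch, 98 mm above the bench, in the same cross-section (press x) as catch_tab.
- lever (a joint): Angle of the pull lever (rad): 0 = at rest, leaning 0.25 rad away from the robot (press +x); 0.7 = pulled fully towards the robot (press -x), its hard stop, leaning 0.45 rad that way. A spring drives it back to 0: about 4 N at the grip at the start, 10 N at the end. With the catch closed it moves less than 0.2.
- lever_grip (a point): Centre of the green cross grip on top of the lever: a level bar along the press's y, 24 mm diameter, 72 mm long with round ends, on a steel rod of 9 mm diameter, 130 mm from the pivot (176 mm above the bench at rest, 167 mm when fully pulled). It swings in an arc towards the press's -x.
- lever_pivot (a point): Point on the lever's pivot axis, 50 mm above the bench, right below the path of the grip; the axis is level and runs along the press's y.
- spare_vial: A twin of the vial (31 mm diameter, 55 mm tall, no stopper) standing loose on the front part of the base plate; a bystander.
- media_bottle: Glass bottle with orange cap, 76 mm diameter, 150 mm tall; a bystander (origin: centre of its underside).
- wipe_can: White and green canister, 90 mm diameter, 150 mm tall; a bystander (origin: centre of its underside).
- beaker: Clear plastic beaker, 84 mm diameter, 95 mm tall; a bystander (origin: centre of its underside).
- tip_box: White box with green tip rack, 85 x 120 x 62 mm; a bystander (origin: centre of its underside).
- dish: Clear round dish with yellow filling, 90 mm diameter, 14 mm tall; a bystander (origin: centre of its underside).
- marker: White marker pen with blue cap, 110 mm long, lying on the bench; a bystander.

How it is judged (in metres and radians):
On the way, in this order (a step that is already met when the one before it is completed fails the run):
1. the jaw clamps the vial (jaw travel over 30.5 mm and more than 3 N on the vial) (value of joint jaw above 0.0305 m and contact force between jaw and vial above 3 N), for 0.2 s.
2. the safety catch is flipped outwards past 1.2 rad (value of joint catch above 1.2 rad), for 0.2 s.
3. the gripper holds the lever pulled past 0.62 rad, the stopper pressed in more than 5 mm (value of joint lever above 0.62 rad and value of joint stopper above 0.005 m and contact force between the fingers and lever above 2 N), for 0.3 s.
At the end, for the whole second after the job is handed in: Jaw travel over 30.5 mm with more than 3 N on the vial, vial within 0.1 rad of upright, catch past 1.2 rad, lever past 0.62 rad and at rest, held there by the gripper with more than 2 N, stopper pressed in more than 5 mm (all of step 1 and all of step 3 and value of joint catch above 1.2 rad and angle between vial's own z axis and vertical below 0.1 rad and velocity of joint lever below 0.1 rad/s); the arm keeps its last pose, push and grip.
It fails at once if the vial is tipped by more than 0.4 rad (angle between vial's own z axis and vertical above 0.4 rad).
It fails at once if another thing is moved by more than 30 mm (distance of any of media_bottle, wipe_can, beaker, tip_box, dish, marker, spare_vial from where it was at the start of the episode above 0.03 m).
It fails at once if the spare vial is knocked over (angle between spare_vial's own z axis and vertical above 0.4 rad).
It also fails if it takes over 64 s, if anything falls off the work surface, if the arm or the gripper's body presses on something with over 40 N, if the wrist force passes 120 N, or if a joint passes its speed limit or range.

## Working session

There is one attempt and no reset: what is moved stays moved. The work goes in short steps, Python scripts to look and compute and a tool call to move; the robot and the scene stay as the last step left them, time stands still between calls to the robot, and variables do not carry over. Pictures are saved under pics/ and viewed, about 8 in all and at most 12, crops included, and the job is handed in when it is done.

Besides the shell and the picture viewer there is one more tool, called after "Emit:" as a command line: name --argument value ..., lists and objects as JSON in quotes. play_rows: Moves the arm, as the interface text tells. Its arguments: {"type":"object","properties":{"plan":{"type":"string"}},"required":["plan"]}

```bash
mkdir -p pics; cat > h.py <<'E'
from workcell import *
import numpy as np, cv2
from scipy.spatial.transform import Rotation as R
def cloud(im):
    h,w=im["range_z"].shape
    u,v=np.meshgrid(np.arange(w),np.arange(h))
    K=np.array([[im["fx"],0,im["cx"]],[0,im["fy"],im["cy"]],[0,0,1]])
    p=cv2.undistortPoints(np.stack([u,v],-1).reshape(-1,1,2).astype(np.float64),K,np.array(im["distortion"],float)).reshape(h,w,2)
    z=im["range_z"][...,None]
    c=np.concatenate([p*z,z],-1)
    A=np.array(im["attitude"],float)
    A=A if A.shape==(3,3) else R.from_rotvec(A).as_matrix()
    P=c@A.T+np.array(im["eye"]); P[im["range_z"]==0]=np.nan
    return P
def save(im,n): cv2.imwrite("pics/"+n,im["pixels"][...,::-1])
E
python3 - <<'E'
from h import *
ims=[get_image(n) for n in("scene","side")]
for n,i in zip(("scene","side"),ims): save(i,n+"0.png"); np.savez(n+"0.npz",P=cloud(i),px=i["pixels"]); print(n,i["eye"],i["attitude"],np.shape(i["attitude"]))
cv2.imwrite("pics/both0.png",cv2.resize(np.vstack([i["pixels"] for i in ims])[...,::-1],None,fx=.78,fy=.78))
print(get_obs())
E
```

```text
scene [1700.49239895  642.41619658  966.59635427] [-1.19837243 -2.05202126  1.12603444] (3,)
side [ 168.38356818  753.35523553 1114.25083898] [-0.59070072  2.77269275 -1.03032176] (3,)
{'t': 0.1, 'qpos': array([-1.89945435e-02,  4.23778313e-01,  1.63058930e+00,  2.77733364e-05,
        1.08863091e+00, -1.90248918e-02]), 'qvel': array([ 0.00096309, -0.00155063, -0.00317965,  0.00032175, -0.00094831,
       -0.00031048]), 'joint_torque': array([ 6.49496542e-04, -5.45618248e+01, -2.74323839e+01,  6.46709581e-02,
        1.88581715e-02,  1.54216096e-06]), 'ee_pos': array([6.24454974e+02, 4.78472095e-02, 1.91780335e+02]), 'orientation': array([-2.22069360e+00, -2.22073236e+00,  1.50323716e-03]), 'ft_force': array([-0.01447285,  0.30835917, -0.57462901]), 'moment': array([ 0.02560961, -0.00531771,  0.02239   ]), 'width': 87.76220630138297}
```

View pics/both0.png

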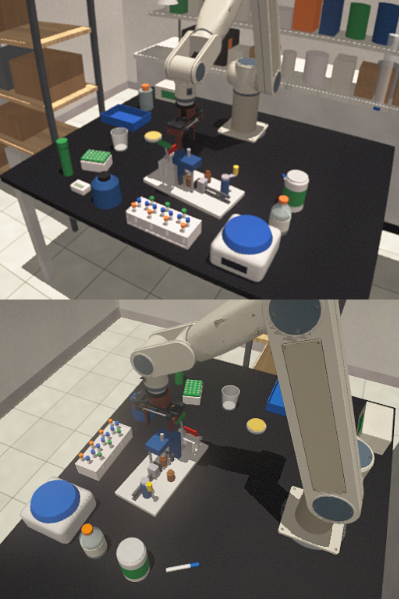

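```bash
python3 - <<'E'
from h import *
for n in("scene","side"):
    d=np.load(n+"0.npz");P=d["P"];px=d["px"]
    hsv=cv2.cvtColor(px,cv2.COLOR_RGB2HSV).astype(int);H,S,V=np.moveaxis(hsv,-1,0)
    reg=(P[...,0]>380)&(P[...,0]<950)&(abs(P[...,1])<400)
    print(n)
    for c,m in dict(yellow=(H>20)&(H<33)&(S>150)&(V>90),red=((H<5)|(H>174))&(S>150)&(V>70),green=(H>45)&(H<85)&(S>100),blue=(H>100)&(H<125)&(S>120),amber=(H>5)&(H<19)&(S>100)).items():
        m=m&reg&(P[...,2]>30)
        k,l,st,ce=cv2.connectedComponentsWithStats(m.astype(np.uint8))
        for i in range(1,k):
            if st[i,4]>12:
                q=P[l==i]; print(c,st[i].tolist(),np.median(q,0).round(),np.percentile(q,3,0).round(),np.percentile(q,97,0).round())
    m=(abs(P[...,2]-20)<5)&reg&(S<60)&(V>120)
    q=P[m][:,:2].astype(np.float32); print("plate",m.sum(),cv2.minAreaRect(q),np.median(P[m][:,2]))
    np.save(n+"plate.npy",q)
a=cv2.imread("pics/scene0.png")[170:290,170:330]; b=cv2.imread("pics/side0.png")[120:280,140:280]
cv2.imwrite("pics/c0.png",np.hstack([cv2.resize(a,(440,330),interpolation=2),cv2.resize(b,(350,400),interpolation=2)[:330]]))
cv2.imwrite("pics/c0.png",np.hstack([cv2.resize(a,(440,330),interpolation=2),cv2.resize(b,(289,330),interpolation=2)]))
E
```

```text
scene
yellow [299, 212, 7, 12, 63] [576. 203. 138.] [566. 191. 118.] [582. 209. 150.]
red [216, 185, 10, 12, 60] [ 559. -105.  129.] [ 532. -114.  110.] [580. -97. 148.]
green [202, 180, 18, 11, 110] [ 612. -109.  181.] [ 599. -140.  170.] [619. -82. 186.]
green [126, 196, 16, 12, 57] [ 690. -391.   61.] [ 643. -399.   53.] [ 715. -378.   66.]
green [363, 239, 3, 11, 19] [531. 396.  80.] [523. 392.  62.] [537. 400.  93.]
green [191, 251, 7, 6, 28] [840. -18.  93.] [833. -27.  84.] [849. -12.  96.]
green [212, 259, 6, 6, 31] [843.  53.  93.] [833.  46.  86.] [848.  60.  98.]
green [233, 267, 6, 6, 33] [842. 122.  93.] [830. 114.  87.] [847. 129.  96.]
blue [222, 190, 37, 34, 584] [641.  12. 160.] [597. -43.  86.] [666.  62. 165.]
blue [117, 223, 38, 38, 1041] [ 882. -208.   84.] [ 822. -266.   33.] [ 909. -182.  110.]
blue [176, 253, 4, 6, 21] [875. -54.  93.] [865. -61.  88.] [880. -47.  96.]
blue [186, 258, 5, 5, 18] [874. -17.  93.] [869. -23.  88.] [879. -12.  95.]
blue [196, 262, 4, 6, 19] [874.  17.  93.] [868.  11.  86.] [881.  22.  97.]
blue [207, 266, 4, 6, 19] [875.  55.  94
[... 1820 characters left out ...]
47.] [615.  24. 363.]
amber [139, 153, 5, 6, 24] [900. -52.  94.] [891. -63.  84.] [906. -48.  98.]
amber [219, 156, 4, 10, 15] [572.   6. 251.] [569.  -9. 235.] [574.  13. 281.]
amber [127, 166, 5, 7, 27] [900.  16.  93.] [894.   7.  84.] [907.  22.  97.]
amber [114, 181, 6, 7, 29] [899.  88.  94.] [893.  77.  83.] [909.  94.  98.]
amber [101, 197, 5, 6, 29] [901. 157.  92.] [894. 147.  86.] [908. 163.  97.]
amber [204, 200, 10, 14, 102] [610.  24.  57.] [601.   8.  31.] [623.  31.  75.]
amber [214, 218, 10, 15, 109] [550.  76.  61.] [541.  61.  32.] [562.  84.  76.]
plate 3465 ((699.75048828125, 33.2528076171875), (484.4228820800781, 822.1677856445312), 11.91089916229248) 19.34749294864764
```

View pics/c0.png

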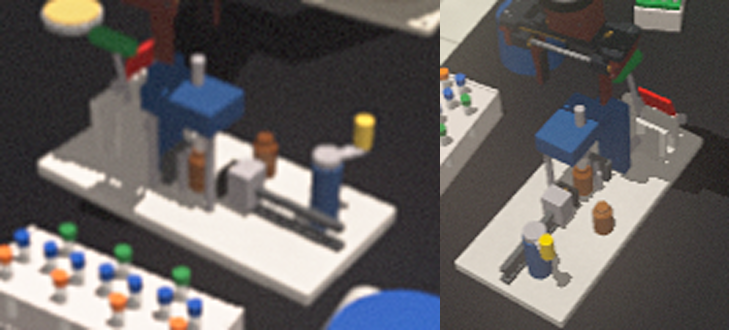

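```bash
python3 - <<'E'
from h import *
for n in("scene","side"):
    d=np.load(n+"0.npz");P=d["P"];px=d["px"]
    S=cv2.cvtColor(px,cv2.COLOR_RGB2HSV)[...,1]
    V=px.max(-1)
    m=(abs(P[...,2]-19.5)<5)&(V>70)&(S<110)&(P[...,0]>440)&(P[...,0]<760)&(abs(P[...,1])<260)
    k,l,st,ce=cv2.connectedComponentsWithStats(m.astype(np.uint8)); i=1+st[1:,4].argmax()
    q=P[l==i][:,:2].astype(np.float32)
    r=cv2.minAreaRect(q);print(n,st[i,4],r,cv2.boxPoints(r).round().tolist())
    # blue head top and crank post top
    for nm,z,box in (("crankpost",None,(560,700,140,240)),):
        q=P[(P[...,0]>560)&(P[...,0]<680)&(P[...,1]>140)&(P[...,1]<200)&(P[...,2]>60)]
        print(nm,np.c_[np.histogram(q[:,2],20,(60,160))[0]].T, np.median(q[q[:,2]>95],0), np.percentile(q[q[:,2]>95],[2,98],0).round())
    mb=(px[...,2]>1.4*px[...,0])&(abs(P[...,2]-165)<4)&(P[...,0]<720)&(P[...,0]>500)&(abs(P[...,1])<120)
    r=cv2.minAreaRect(P[mb][:,:2].astype(np.float32));print("head",r)
E
```

```text
scene 2381 ((610.9969482421875, 26.347671508789062), (405.16064453125, 195.3082275390625), 83.59538269042969) [[491.0, -164.0], [685.0, -186.0], [731.0, 217.0], [537.0, 239.0]]
crankpost [[15 10 16 11 20 11 16 15 19 23 38 44  5  1  5  3  4  7  3  0]] [606.62489056 182.98109038 113.93521509] [[570. 159.  96.]
 [626. 200. 150.]]
head ((630.0201416015625, 5.214546203613281), (124.05980682373047, 79.98201751708984), 70.52123260498047)
side 3369 ((607.5105590820312, 25.610488891601562), (402.60406494140625, 192.72572326660156), 82.89300537109375) [[487.0, -162.0], [678.0, -186.0], [728.0, 213.0], [537.0, 237.0]]
crankpost [[ 9 11  4 10  6  6  8  7 12 12 28 67  5  0  0  0  0  7 17  0]] [602.20822917 181.53493816 116.24872071] [[561. 158.  97.]
 [621. 199. 153.]]
head ((622.9509887695312, 0.18299102783203125), (130.3235626220703, 77.21408081054688), 70.67926025390625)
```

```bash
python3 - <<'E'
from h import *
from scipy.optimize import least_squares
def fit(q,r=None):
    f=lambda p:np.hypot(q[:,0]-p[0],q[:,1]-p[1])-(r or p[2])
    s=least_squares(f,[*q[:,:2].mean(0)]+([] if r else [15]),loss="soft_l1",f_scale=1.5); return s.x.round(1),len(q)
ex=np.array([.9935,-.114]);ey=np.array([.114,.9935])
for n in("scene","side"):
    d=np.load(n+"0.npz");P=d["P"];px=d["px"]
    H,S,V=np.moveaxis(cv2.cvtColor(px,cv2.COLOR_RGB2HSV).astype(int),-1,0)
    y=(H>18)&(H<35)&(S>110)&(P[...,1]>150)&(P[...,1]<230)&(P[...,2]>110)&(P[...,2]<149)&(P[...,0]<640)
    print(n,"knob",fit(P[y],10.))
    b=(H>100)&(H<125)&(S>60)&(P[...,1]>130)&(P[...,1]<220)&(P[...,2]>25)&(P[...,2]<112)&(P[...,0]<680)&(P[...,0]>560)
    print("post",fit(P[b],16.),fit(P[b]))
    t=(abs(P[...,2]-117)<6)&(P[...,1]>130)&(P[...,1]<200)&(P[...,0]<640)&(P[...,0]>585)&(S<90)
    q=P[t]; print("hubtop",len(q),q.mean(0).round(1),cv2.minEnclosingCircle(q[:,:2].astype(np.float32)))
    r=((H<6)|(H>172))&(S>130)&(P[...,2]>90)&(P[...,2]<155)&(abs(P[...,1]+105)<40)&(P[...,0]<620)
    q=P[r];L=np.c_[(q[:,:2]-[619.5,29.8])@ex,(q[:,:2]-[619.5,29.8])@ey,q[:,2]]
    L=L[np.argsort(L[:,2])];print("red local lo/hi",L.min(0).round(),L.max(0).round());print([L[i::1][:8].mean(0).round().tolist() for i in range(0,len(L)-8,len(L)//6)])
    g=(H>45)&(H<90)&(S>80)&(abs(P[...,1]+110)<60)&(P[...,2]>150)&(P[...,2]<200)
    q=P[g];L=np.c_[(q[:,:2]-[619.5,29.8])@ex,(q[:,:2]-[619.5,29.8])@ey,q[:,2]];print("grip",L.min(0).round(),L.max(0).round(),fit(L[:,[0,2]],12.))
    sv=(abs(P[...,1]-76)<30)&(abs(P[...,0]-557)<30)&(P[...,2]>30)&(P[...,2]<62); print("spare",fit(P[sv],15.5))
E
```

```text
scene knob (array([568.7, 198.2]), 60)
post (array([607.3, 173.4]), 156) (array([607.3, 173.4,  16. ]), 156)
hubtop 67 [606.4 177.  115.4] ((603.718994140625, 181.1503143310547), 24.649621963500977)
red local lo/hi [ -77. -152.  106.] [ -22. -132.  149.]
[[-49.0, -149.0, 109.0], [-50.0, -147.0, 116.0], [-46.0, -144.0, 123.0], [-42.0, -143.0, 129.0], [-40.0, -138.0, 137.0], [-49.0, -136.0, 143.0]]
grip [  -8. -177.  164.] [  16. -108.  188.] (array([  0.4, 173.2]), 117)
spare (array([556.4,  68.6]), 59)
side knob (array([569.1, 197.4]), 48)
post (array([604.7, 173. ]), 88) (array([604.5, 174.6,  14.4]), 88)
hubtop 95 [605.  173.3 116.4] ((603.373779296875, 176.3553466796875), 21.015975952148438)
red local lo/hi [ -83. -155.  103.] [ -28. -135.  150.]
[[-54.0, -153.0, 105.0], [-61.0, -150.0, 115.0], [-57.0, -145.0, 124.0], [-58.0, -142.0, 133.0], [-52.0, -139.0, 143.0], [-53.0, -140.0, 146.0]]
grip [ -13. -179.  169.] [  -2. -107.  188.] (array([  0.6, 176.7]), 72)
spare (array([556.6,  67.2]), 72)
```

Emit:
play_rows --plan "5 0 0 -4 0 0 0; 5 4.95 -1.4 0 0 0 0; 5 4.95 -1.4 0 0 0 0; 5 4.95 -1.4 0 0 0 0; 5 4.95 -1.4 0 0 0 0; 5 0 0 0 0 0 -9.4; 5 0 0 0 0 0 -9.4; 5 0 0 0 0 0 -9.4; 5 0 0 0 0 0 -9.4; 5 0 0 0 0 0 -9.4; 5 0 0 0 0 0 -9.3; 5 0 0 0 0 0 0; 5 0 0 0 0 0 0"

```text
t: 1.72
ee_pos: [568.8, 198.0, 232.2]
orientation: [-0.915, -3.005, 0.0]
ft_force: [-0.1, 0.4, -0.7]
width: 49.8
```

```bash
python3 - <<'E'
from h import *
w=get_image("wrist");save(w,"w1.png");P=cloud(w)
H,S,V=np.moveaxis(cv2.cvtColor(w["pixels"],cv2.COLOR_RGB2HSV).astype(int),-1,0)
y=(H>18)&(H<35)&(S>110)&(P[...,2]>110)&(P[...,2]<160)
q=P[y];print(len(q),q.mean(0) if len(q) else 0)
t=q[q[:,2]>148];print("top",len(t),cv2.minEnclosingCircle(t[:,:2].astype(np.float32)) if len(t) else 0)
o=get_obs();print(o["ee_pos"],R.from_rotvec(o["orientation"]).as_matrix().round(3),o["ft_force"],o["qpos"].round(2))
E
```

```text
374 [565.92449546 198.76013676 147.18326207]
top 280 ((567.81787109375, 197.61663818359375), 9.520027160644531)
[568.88617608 197.993397   232.32766157] [[-0.831  0.557 -0.   ]
 [ 0.557  0.831 -0.   ]
 [ 0.    -0.    -1.   ]] [-0.26554933 -0.45561112  0.380079  ] [ 0.32  0.35  1.65  0.    1.15 -0.66]
```

View pics/w1.png

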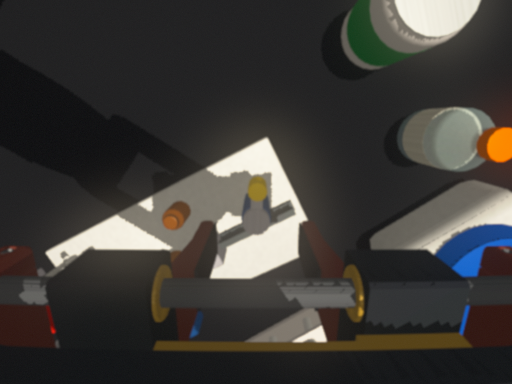

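Emit:
play_rows --plan "5 0 0 3.6 0 0 0; 5 0 0 3.6 0 0 0; 5 0 0 3.6 0 0 0; 2.6 0 0 0 0 0 0; 2.6 0 0 0 0 0 0; 2.6 0 0 0 0 0 0; 2.6 -0.05 0.7 0 0 0 9; 2.6 -0.05 0.7 0 0 0 9; 2.6 -0.05 0.7 0 0 0 9; 2.6 -0.05 0.7 0 0 0 9; 2.6 0 0 0 0 0 0"

```text
t: 3.15
ee_pos: [591.6, 215.8, 125.8]
orientation: [1.793, 2.578, 0.003]
ft_force: [0.3, 0.6, 0.0]
width: 26.0
```

```bash
cat > knob.py <<'E'
from h import *
ax=np.array([606.,173.3])
o=get_obs();p=o["ee_pos"];v=p[:2]-ax
print("t",o["t"],"tcp",p.round(1),"rad",np.hypot(*v).round(1),"F",o["ft_force"].round(1),"w",round(o["width"],1))
A=R.from_rotvec(o["orientation"]).as_matrix();print("g",np.degrees(np.arctan2(A[1,1],A[0,1])).round(1),"F tool",(A.T@o["ft_force"]).round(1))
def th(v):
    px=v@[.9935,-.114];py=v@[.114,.9935];return np.arctan2(py,-px).round(3)
print("theta tcp",th(v))
for n in("scene","side"):
    im=get_image(n);P=cloud(im);H,S,V=np.moveaxis(cv2.cvtColor(im["pixels"],cv2.COLOR_RGB2HSV).astype(int),-1,0)
    y=(H>18)&(H<35)&(S>110)&(P[...,1]>100)&(P[...,1]<240)&(P[...,2]>110)&(P[...,2]<156)&(P[...,0]<680)&(P[...,0]>520)
    q=P[y]
    if len(q)>5: m=np.median(q,0);print(n,len(q),m.round(1),"th",th(m[:2]-ax))
    save(im,n+"_k.png")
E
python3 knob.py
```

```text
t 3.15 tcp [591.6 215.8 125.8] rad 44.8 F [0.3 0.6 0. ] w 26.0
g 20.4 F tool [ 0.5  0.5 -0. ]
theta tcp 1.129
scene 31 [577.3 197.1 127.1] th 0.579
side 78 [564.8 202.9 144. ] th 0.509
```

```bash
python3 - <<'E'
from h import *
w=get_image("wrist")["pixels"][...,::-1]
a=cv2.imread("pics/side_k.png")[150:290,130:270]; b=cv2.imread("pics/scene_k.png")[150:270,240:360]
cv2.imwrite("pics/k1.png",np.hstack([cv2.resize(a,(390,390),interpolation=2),cv2.resize(b,(390,390),interpolation=2)]))
E
```

```text
(no output)
```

View pics/k1.png

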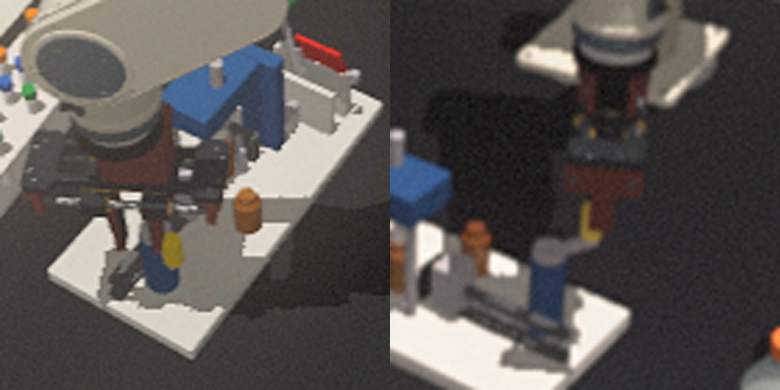

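```bash
python3 - <<'E'
from h import *
w=get_image("wrist");P=cloud(w);np.savez("w2.npz",P=P,px=w["pixels"])
H,S,V=np.moveaxis(cv2.cvtColor(w["pixels"],cv2.COLOR_RGB2HSV).astype(int),-1,0)
y=(H>18)&(H<35)&(S>110)&(P[...,2]>100)&(P[...,2]<170)
k,l,st,ce=cv2.connectedComponentsWithStats(y.astype(np.uint8))
for i in range(1,k):
    if st[i,4]>20:q=P[l==i];print(st[i],np.median(q,0).round(1),q.min(0).round(),q.max(0).round())
save(w,"w2.png")
E
```

```text
[201 216  29  34 387] [562.6 204.2 149.4] [558. 193. 118.] [571. 219. 167.]
```

View pics/w2.png

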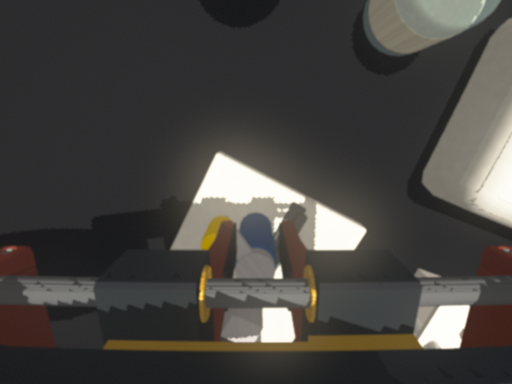

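```bash
python3 - <<'E'
from h import *
o=get_obs();A=R.from_rotvec(o["orientation"]).as_matrix();p=o["ee_pos"]
for n in("wrist","side","scene"):
    im=get_image(n);C=R.from_rotvec(im["attitude"]).as_matrix()
    K=np.array([[im["fx"],0,im["cx"]],[0,im["fy"],im["cy"]],[0,0,1]])
    X=np.array([p,p+A@[0,13,0],p-A@[0,13,0],[568.5,198,125],[568.5,198,152]])
    c=(X-im["eye"])@C
    print(n,cv2.projectPoints(c,np.zeros(3),np.zeros(3),K,np.array(im["distortion"]))[0].reshape(-1,2).round().tolist())
    P=cloud(im)
    B=(P-p)@A  # tool coords
    m=(abs(B[...,0])<25)&(abs(B[...,1])<60)&(B[...,2]>-60)&(B[...,2]<8)&~np.isnan(B[...,0])
    px=im["pixels"].astype(int); f=m&(px[...,0]>1.3*px[...,2])&(px[...,0]<150)&(px[...,1]<px[...,0]*.7)
    q=B[f]; print("finger pts tool",len(q),q.min(0).round() if len(q) else 0,q.max(0).round() if len(q) else 0,np.percentile(q,[5,50,95],0).round().tolist() if len(q) else 0)
E
```

```text
wrist [[258.0, 220.0], [276.0, 220.0], [240.0, 220.0], [221.0, 231.0], [216.0, 247.0]]
finger pts tool 0 0 0 0
side [[181.0, 243.0], [177.0, 243.0], [186.0, 244.0], [192.0, 241.0], [191.0, 236.0]]
finger pts tool 14 [ -8. -22. -59.] [ 13.  20. -32.] [[1.0, -21.0, -58.0], [10.0, -17.0, -42.0], [12.0, 19.0, -32.0]]
scene [[304.0, 225.0], [303.0, 227.0], [304.0, 222.0], [302.0, 219.0], [302.0, 212.0]]
finger pts tool 52 [-10.  18. -59.] [ 12.  27. -31.] [[-7.0, 19.0, -56.0], [1.0, 23.0, -45.0], [11.0, 26.0, -33.0]]
```

```bash
python3 - <<'E'
from h import *
d=np.load("w2.npz");P=d["P"];px=d["px"]
o=get_obs();A=R.from_rotvec(o["orientation"]).as_matrix();p=o["ee_pos"]
B=(P-p)@A
for r in (222,226,230,240,250,260):
    print(r,[(c,px[r,c].tolist(),B[r,c].round().tolist()) for c in (222,228,232,237,280,286,292)])
for n in("side","scene"):
    im=get_image(n);B=(cloud(im)-p)@A
    m=(abs(B[...,0])<16)&(abs(B[...,1])<45)&(B[...,2]>-62)&(B[...,2]<10)
    v,u=np.nonzero(m)
    print(n);[print(a,b,im["pixels"][b,a].tolist(),B[b,a].round().tolist()) for a,b in list(zip(u,v))[::max(1,len(u)//30)]]
E
```

```text
222 [(222, [115, 90, 64], [11.0, -21.0, -35.0]), (228, [110, 83, 68], [11.0, -18.0, -35.0]), (232, [124, 102, 85], [11.0, -15.0, -35.0]), (237, [156, 151, 136], [-41.0, -23.0, 105.0]), (280, [215, 206, 185], [-41.0, 25.0, 105.0]), (286, [98, 77, 66], [11.0, 17.0, -33.0]), (292, [98, 79, 68], [11.0, 20.0, -34.0])]
226 [(222, [95, 74, 63], [11.0, -20.0, -42.0]), (228, [103, 77, 65], [11.0, -17.0, -41.0]), (232, [101, 79, 67], [11.0, -15.0, -41.0]), (237, [149, 143, 130], [-46.0, -23.0, 105.0]), (280, [78, 73, 65], [9.0, 13.0, -37.0]), (286, [98, 77, 66], [11.0, 16.0, -41.0]), (292, [97, 76, 65], [11.0, 20.0, -40.0])]
230 [(222, [93, 70, 59], [11.0, -20.0, -48.0]), (228, [94, 73, 61], [11.0, -17.0, -47.0]), (232, [81, 69, 60], [9.0, -15.0, -43.0]), (237, [119, 114, 108], [-13.0, -16.0, 11.0]), (280, [75, 72, 64], [8.0, 13.0, -40.0]), (286, [95, 75, 64], [11.0, 16.0, -46.0]), (292, [96, 76, 64], [11.0, 19.0, -47.0])]
240 [(222, [86, 63, 53], [11.0, -18.0, -60.0]), (228, [86, 64, 54], [11.0, -15.0, -61.0]), (232, [61, 58, 50], [10.0, -13.0, -57.0]), (237, [122, 117, 112], [-20.0, -16.0, 1
[... 2672 characters left out ...]
08 217 [62, 44, 42] [11.0, 18.0, -43.0]
302 218 [62, 34, 34] [-6.0, 23.0, -40.0]
305 218 [75, 49, 47] [2.0, 24.0, -42.0]
308 218 [55, 38, 37] [11.0, 18.0, -39.0]
302 219 [66, 39, 38] [-6.0, 24.0, -37.0]
305 219 [69, 41, 38] [3.0, 25.0, -39.0]
308 219 [56, 40, 37] [12.0, 19.0, -36.0]
301 220 [92, 65, 40] [-9.0, 23.0, -32.0]
304 220 [77, 53, 40] [0.0, 26.0, -36.0]
307 220 [70, 47, 42] [9.0, 25.0, -36.0]
300 221 [138, 114, 53] [-13.0, -15.0, -2.0]
303 221 [117, 92, 44] [-3.0, -15.0, -3.0]
300 222 [142, 115, 46] [-12.0, -19.0, 4.0]
303 222 [142, 116, 49] [-3.0, -20.0, 4.0]
301 223 [144, 117, 55] [-9.0, -19.0, 7.0]
304 223 [113, 94, 51] [0.0, -17.0, 5.0]
299 225 [105, 99, 97] [-14.0, -10.0, 10.0]
```

Emit:
play_rows --plan "5 0 0 -1 0 0 0; 5 -0.055 -0.7 0 0 0 -9; 5 -0.055 -0.7 0 0 0 -9; 5 -0.055 -0.7 0 0 0 -9; 5 -0.055 -0.7 0 0 0 -9; 5 0 0 0 0 0 0; 5 0 0 2.2 0 0 0; 5 0 0 2.2 0 0 0; 2.6 0 0 0 0 0 0; 2.6 0 0 0 0 0 0; 2.6 0 0 0 0 0 0; 2.6 -0.055 0.7 0 0 0 9; 2.6 -0.055 0.7 0 0 0 9; 2.6 0 0 0 0 0 0"

```text
t: 5.35
ee_pos: [578.7, 208.7, 91.1]
orientation: [1.368, 2.827, 0.001]
ft_force: [-1.6, -0.1, 0.6]
width: 26.1
```

```bash
python3 knob.py
```

```text
t 5.35 tcp [578.7 208.7  91.1] rad 44.7 F [-1.6 -0.1  0.6] w 26.1
g 38.4 F tool [ 0.9 -1.3 -0.6]
theta tcp 0.8
scene 15 [581.3 200.2 127.7] th 0.714
side 84 [573.2 211.1 143.1] th 0.742
```

Emit:
play_rows --plan "2.6 -0.055 0.7 0 0 0 9; 2.6 -0.055 0.7 0 0 0 9; 2.6 -0.055 0.7 0 0 0 9; 2.6 -0.055 0.7 0 0 0 9; 2.6 -0.055 0.7 0 0 0 9; 2.6 -0.055 0.7 0 0 0 9; 2.6 -0.055 0.7 0 0 0 9; 2.6 -0.055 0.7 0 0 0 9; 2.6 -0.055 0.7 0 0 0 9; 2.6 -0.055 0.7 0 0 0 9; 2.6 -0.055 0.7 0 0 0 9; 2.6 -0.055 0.7 0 0 0 9; 2.6 0 0 0 0 0 0"

```text
t: 7.08
ee_pos: [648.2, 188.9, 90.7]
orientation: [-3.091, -0.558, -0.001]
ft_force: [-1.1, 1.3, 1.9]
width: 26.1
```

```bash
python3 knob.py
```

```text
t 7.075 tcp [648.2 188.9  90.7] rad 45.0 F [-1.1  1.3  1.9] w 26.1
g -69.5 F tool [-0.6 -1.6 -1.9]
theta tcp 2.673
scene 78 [652.5 194.7 137.1] th 2.596
side 7 [636.9 189.8 127.8] th 2.536
```

Emit:
play_rows --plan "2.6 -0.015 0.35 0 0 0 4.5; 2.6 -0.015 0.35 0 0 0 4.5; 2.6 -0.015 0.35 0 0 0 4.5; 2.6 -0.015 0.35 0 0 0 4.5; 2.6 0 0 0 0 0 0"

```text
t: 7.8
ee_pos: [650.9, 176.0, 90.7]
orientation: [-3.14, -0.068, -0.001]
ft_force: [-0.7, 4.3, 1.4]
width: 26.1
```

Emit:
play_rows --plan "2.6 0 0.2 0 0 0 2.5; 2.6 0 0 0 0 0 0"

```text
t: 8.05
ee_pos: [651.0, 174.1, 90.7]
orientation: [-3.141, 0.0, -0.001]
ft_force: [0.2, 4.5, 0.7]
width: 26.2
```

```bash
python3 knob.py
```

```text
t 8.05 tcp [651.  174.1  90.7] rad 45.0 F [0.2 4.5 0.7] w 26.2
g -90.0 F tool [ 0.2 -4.5 -0.6]
theta tcp 3.01
scene 54 [658.3 179.2 137.7] th 2.915
side 32 [642.2 179.2 135.2] th 2.867
```

Emit:
play_rows --plan "2.6 0 0.2 0 0 0 2; 2.6 0 0 0 0 0 0"

```text
t: 8.4
ee_pos: [651.1, 172.2, 90.7]
orientation: [-3.14, 0.055, -0.001]
ft_force: [0.0, 5.4, 1.2]
width: 26.0
```

Emit:
play_rows --plan "2.6 0 0.15 0 0 0 1; 2.6 0 0 0 0 0 0"

```text
t: 8.65
ee_pos: [651.1, 170.8, 90.7]
orientation: [-3.139, 0.082, -0.002]
ft_force: [1.1, 6.2, 0.2]
width: 26.3
```

Emit:
play_rows --plan "2.6 0 0.15 0 0 0 1; 2.6 0 0 0 0 0 0"

```text
t: 8.9
ee_pos: [651.0, 169.3, 90.7]
orientation: [-3.138, 0.109, -0.002]
ft_force: [0.7, 5.9, 0.2]
width: 26.0
```

Emit:
play_rows --plan "2.6 0 0.15 0 0 0 0; 2.6 0 0 0 0 0 0"

```text
t: 9.15
ee_pos: [651.1, 169.1, 90.8]
orientation: [-3.137, 0.109, -0.003]
ft_force: [0.1, 11.1, -1.0]
width: 26.0
```

Emit:
play_rows --plan "2.6 0 0.1 0 0 0 0; 2.6 0 0 0 0 0 0"

```text
t: 9.4
ee_pos: [651.1, 168.9, 90.8]
orientation: [-3.135, 0.109, -0.003]
ft_force: [1.6, 14.7, -0.9]
width: 26.1
```

```bash
python3 knob.py
```

```text
t 9.4 tcp [651.1 168.9  90.8] rad 45.3 F [ 1.6 14.7 -0.9] w 26.1
g -94.0 F tool [  0.6 -14.8   1. ]
theta tcp 3.124
scene 51 [658.3 171.8 136.8] th 3.056
side 38 [642.8 173.9 139.1] th 3.011
```

Emit:
play_rows --plan "2.6 0 -0.35 0 0 0 0; 4 0 0 0 0 0 0; 4 0 0 0 0 0 0; 4 0 0 -4 0 0 0; 2 0 0 -5 0 0 1.3; 0 0 0 -3 0 0 1.2; 0 0 0 0 0 0 0"

```text
t: 10.38
ee_pos: [652.5, 169.1, 213.5]
orientation: [-3.135, 0.183, -0.008]
ft_force: [-0.3, 1.4, 0.0]
width: 13.5
```

```bash
python3 - <<'E'
from h import *
O=np.array([619.5,29.8]);ex=np.array([.9935,-.114]);ey=np.array([.114,.9935])
for n in("scene","side"):
    im=get_image(n);save(im,n+"2.png");P=cloud(im);L=np.dstack([(P[...,:2]-O)@ex,(P[...,:2]-O)@ey,P[...,2]])
    px=im["pixels"].astype(int);red=(px[...,0]>1.8*px[...,1])&(px[...,0]>80)
    m=(L[...,0]>-110)&(L[...,0]<-20)&(L[...,1]>-200)&(L[...,1]<-60)&(L[...,2]>15)&(L[...,2]<200)&~red
    q=L[m]
    print(n,"rows x -100..-20 step20; cols y -200..-60 step 20: max z")
    for x in range(-110,-20,15): print(x,[(int(np.nanmax(s[:,2])) if len(s:=q[(q[:,0]>=x)&(q[:,0]<x+15)&(q[:,1]>=y)&(q[:,1]<y+15)]) else None) for y in range(-200,-60,15)])
    r=L[red&(L[...,2]>95)&(L[...,2]<155)&(abs(L[...,1]+140)<40)&(L[...,0]<0)&(L[...,0]>-110)];print("red",r.min(0).round(),r.max(0).round(),"edge",r[r[:,2]>143].mean(0).round(1),r[(r[:,2]<130)&(r[:,2]>115)].mean(0).round(1))
o=get_obs();print(o["t"],o["ee_pos"].round(1),o["orientation"].round(3),o["qpos"].round(2))
# targets
for l in((-68,-105),(-68,-175)):print(l,O+ex*l[0]+ey*l[1])
a=cv2.imread("pics/side2.png")[110:270,140:300]; b=cv2.imread("pics/scene2.png")[150:290,180:320]
cv2.imwrite("pics/k2.png",np.hstack([cv2.resize(a,(390,390),interpolation=2),cv2.resize(b,(390,390),interpolation=2)]))
E
```

```text
scene rows x -100..-20 step20; cols y -200..-60 step 20: max z
-110 [None, None, None, None, None, None, None, None, None, 17]
-95 [None, None, 98, 112, None, None, 16, None, None, None]
-80 [None, None, 96, 111, None, None, 16, 20, None, None]
-65 [None, None, 100, 109, None, None, None, None, None, None]
-50 [None, None, 93, 103, None, None, None, 162, 161, None]
-35 [None, None, 98, 119, 89, 71, None, 162, 164, None]
red [ -82. -151.  106.] [ -21. -134.  147.] edge [ -56.  -136.6  144.9] [ -51.3 -142.8  123.7]
side rows x -100..-20 step20; cols y -200..-60 step 20: max z
-110 [23, 21, 103, 103, 22, 24, 23, 23, 22, 22]
-95 [22, 57, 104, 23, 90, 83, 22, 22, 23, 22]
-80 [20, 84, 92, 101, 93, 91, 23, 24, 26, 22]
-65 [None, None, 97, 105, 90, 92, 24, 21, 22, 23]
-50 [None, None, 92, 101, 91, 89, 54, 167, 165, 21]
-35 [None, None, 101, 133, 143, 90, 60, 166, 167, 160]
red [ -83. -156.  101.] [ -27. -135.  150.] edge [ -55.3 -138.9  146.5] [ -61.2 -146.1  122.7]
10.475 [650.2 168.7 209.7] [ 3.136e+00 -1.830e-01 -1.000e-03] [ 0.24  0.48  1.5  -0.    1.16  1.92]
(-68, -105) [539.972  -66.7655]
(-68, -175) [ 531.992  -136.3105]
```

View pics/k2.png

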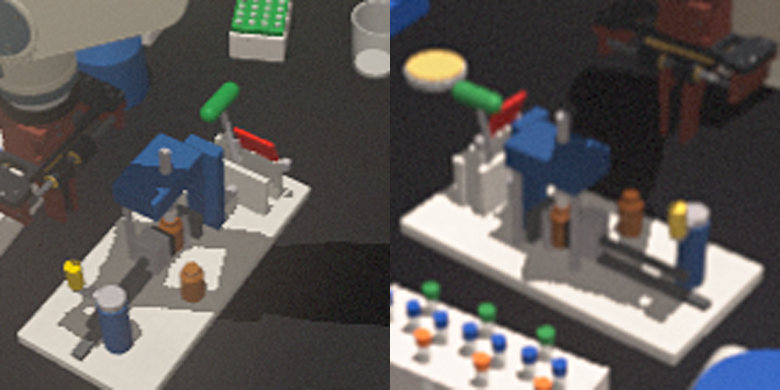

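Emit:
play_rows --plan "0 -1.73 5 0 0 0 0; 0 -1.73 5 0 0 0 0; 0 -1.73 5 0 0 0 0; 0 -1.73 5 0 0 0 0; 0 -1.75 4.95 0 0 0 0; 0 0 0 0 0 0 0; 0 0 0 4 0 0 0; 0 0 0 3 0 0 0; 0 0 0 0 0 0 0"

```text
t: 11.6
ee_pos: [533.2, -67.5, 137.4]
orientation: [-3.136, 0.182, 0.011]
ft_force: [0.2, -0.1, 0.2]
width: 0.4
```

```bash
cat > loc.py <<'E'
from h import *
O=np.array([619.5,29.8]);ex=np.array([.9935,-.114]);ey=np.array([.114,.9935])
def rep():
    o=get_obs();p=o["ee_pos"];A=R.from_rotvec(o["orientation"]).as_matrix();tip=p-32*A[:,2]
    f=o["ft_force"];print("t",o["t"],"tip local",((tip[:2]-O)@ex).round(1),((tip[:2]-O)@ey).round(1),tip[2].round(1),"F loc",(f[:2]@ex).round(1),(f[:2]@ey).round(1),f[2].round(1),"w",round(o["width"],1),"g",np.degrees(np.arctan2(A[1,1],A[0,1])).round(1))
def red(save_=None):
    for n in("scene","side"):
        im=get_image(n);P=cloud(im);L=np.dstack([(P[...,:2]-O)@ex,(P[...,:2]-O)@ey,P[...,2]])
        H,S,V=np.moveaxis(cv2.cvtColor(im["pixels"],cv2.COLOR_RGB2HSV).astype(int),-1,0)
        r=((H<6)|(H>172))&(S>130)&(V>70)
        r=L[r&(L[...,2]>95)&(L[...,2]<155)&(abs(L[...,1]+160)<60)&(L[...,0]<0)&(L[...,0]>-110)]
        if len(r): print(n,"red",len(r),r.min(0).round(),r.max(0).round())
        g=(H>45)&(H<90)&(S>80)&(abs(L[...,1]+143)<50)&(L[...,2]>130)&(L[...,2]<200)&(abs(L[...,0])<150)
        if g.sum(): print(n,"grip",g.sum(),L[g].min(0).round(),L[g].max(0).round())
        if save_: save(im,n+save_)
E
python3 -c "
from loc import *
rep();red()"
```

```text
t 11.6 tip local -74.5 -106.5 169.4 F loc 0.2 -0.1 0.2 w 0.4 g -96.7
scene red 82 [ -84. -152.  104.] [ -21. -132.  148.]
scene grip 118 [ -12. -178.  165.] [  17. -106.  188.]
side red 43 [ -84. -154.  103.] [ -58. -136.  151.]
```

Emit:
play_rows --plan "0 0.25 0 2.7 0 0 0; 0 0 0 2.6 0 0 0; 0 0 0 0 0 0 0; 0 0 0.8 0 0 0 0; 0 0 0.8 0 0 0 0; 0 0 0.8 0 0 0 0; 0 0 0.8 0 0 0 0; 0 0 0.8 0 0 0 0; 0 0 0.8 0 0 0 0; 0 0 0 0 0 0 0"

```text
t: 12.95
ee_pos: [532.1, -117.2, 87.3]
orientation: [3.136, -0.185, -0.001]
ft_force: [-0.4, 1.2, 0.6]
width: 0.4
```

Emit:
play_rows --plan "0 0 0.7 0 0 0 0; 0 0 0.7 0 0 0 0; 0 0 0.7 0 0 0 0; 0 0 0 0 0 0 0"

```text
t: 13.45
ee_pos: [529.9, -138.1, 87.5]
orientation: [3.136, -0.184, 0.0]
ft_force: [0.4, -1.5, 0.3]
width: 0.5
```

```bash
python3 -c "
from loc import *
rep();red()"
```

```text
t 13.45 tip local -69.9 -177.0 119.5 F loc 0.6 -1.5 0.3 w 0.5 g -96.7
scene red 94 [ -84. -201.   96.] [  -9. -149.  153.]
scene grip 122 [ -68. -186.  137.] [  16. -108.  188.]
side red 110 [ -83. -203.   98.] [ -25. -154.  128.]
side grip 102 [ -13. -177.  172.] [  12. -110.  191.]
```

Emit:
play_rows --plan "0 0 0.5 0 0 0 0; 0 0 0 0 0 0 0; 0 0 -1 0 0 0 0; 0 0 0 -4 0 0 0; 5 0 0 -4 0 0 0; 5 0 0 -4 0 0 0; 5 0 0 0 0 0 -10; 5 0 0 0 0 0 -10; 5 0 0 0 0 0 -10; 5 0 0 0 0 0 -10; 5 0 0 0 0 0 -10; 5 0 0 0 0 0 -10; 5 0 0 0 0 0 -10; 5 0 0 0 0 0 -10; 5 0 0 0 0 0 -10; 5 0 0 0 0 0 0; 5 0 0 0 0 0 0"

```text
t: 15.68
ee_pos: [530.5, -132.2, 207.4]
orientation: [2.351, 2.084, -0.0]
ft_force: [0.1, -0.1, -0.5]
width: 50.1
```

```bash
python3 -c "
from loc import *
rep();red('3.png')"
```

```text
t 15.675 tip local -69.9 -171.1 239.4 F loc 0.1 -0.1 -0.5 w 50.1 g -6.9
scene red 109 [ -83. -203.   97.] [  -5. -142.  141.]
scene grip 110 [  -9. -177.  167.] [  17. -109.  189.]
side red 272 [ -84. -204.   97.] [ -25. -158.  129.]
side grip 138 [ -14. -178.  169.] [  10. -109.  190.]
```

Emit:
play_rows --plan "5 1.4 3.57 0 0 0 0; 5 1.4 3.57 0 0 0 0; 5 0 0 0 0 0 0; 5 0 0 3 0 0 0; 5 0 0 2.5 0 0 0; 5 0 0 2 0 0 0; 5 0 0 0 0 0 0; 2 0 0 0 0 0 0; 2 0 0 0 0 0 0; 2 0 0 0 0 0 0; 2 0 0 0 0 0 0"

```text
t: 17.15
ee_pos: [601.7, -112.6, 133.0]
orientation: [-2.344, -2.085, 0.006]
ft_force: [-11.4, -0.4, 8.9]
width: 23.7
```

```bash
python3 -c "
from loc import *
rep()
w=get_image('wrist');save(w,'w3.png')"
```

```text
t 17.15 tip local -1.3 -143.5 165.0 F loc -11.3 -1.7 8.9 w 23.7 g -6.7
```

View pics/w3.png

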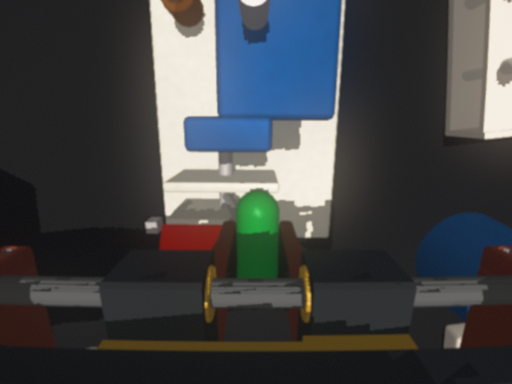

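Emit:
play_rows --plan "2 0 -0.9 -0.2 0 0 0; 2 0 -0.9 -0.13 0 0 0; 2 0 -0.9 -0.07 0 0 0; 2 0 -0.9 0 0 0 0; 2 0 -0.9 0.06 0 0 0; 2 0 -0.9 0.12 0 0 0; 2 0 -0.9 0.18 0 0 0; 2 0 -0.88 0.25 0 0 0; 2 0 0 0 0 0 0"

```text
t: 18.32
ee_pos: [537.9, -104.8, 133.5]
orientation: [2.342, 2.082, 0.011]
ft_force: [5.9, 1.6, 7.4]
width: 23.5
```

```bash
python3 -c "
from loc import *
rep();red()"
```

```text
t 18.325 tip local -66.0 -143.1 165.5 F loc 5.7 2.3 7.4 w 23.5 g -6.7
scene red 168 [ -83. -202.   99.] [ -23. -156.  126.]
scene grip 81 [ -90. -175.  164.] [ -49. -106.  190.]
side red 136 [ -85. -205.   98.] [ -29. -158.  129.]
side grip 86 [ -79. -163.  172.] [ -55. -111.  197.]
```

Emit:
play_rows --plan "2 0 -0.85 0.28 0 0 0; 2 0 -0.8 0.33 0 0 0; 2 0 0 0 0 0 0"

```text
t: 18.8
ee_pos: [522.1, -103.0, 127.3]
orientation: [2.341, 2.081, 0.012]
ft_force: [8.3, 2.1, 4.8]
width: 23.6
```

Emit:
play_rows --plan "2 0 -0.6 0.27 0 0 0; 2 0 0 0 0 0 0"

```text
t: 19.05
ee_pos: [516.5, -102.4, 124.7]
orientation: [2.341, 2.081, 0.013]
ft_force: [8.1, 3.2, 5.8]
width: 23.4
```

Emit:
play_rows --plan "2 0 -0.3 0.15 0 0 0; 2 0 0 0 0 0 0"

```text
t: 19.3
ee_pos: [514.2, -102.1, 123.4]
orientation: [2.34, 2.08, 0.014]
ft_force: [9.8, 2.8, 7.1]
width: 23.3
```

Push on to the stop.

Emit:
play_rows --plan "2 0 -0.2 0.1 0 0 0; 2 0 0 0 0 0 0"

```text
t: 19.55
ee_pos: [514.3, -102.1, 123.3]
orientation: [2.338, 2.078, 0.018]
ft_force: [12.4, 2.7, 10.0]
width: 23.2
```

Emit:
play_rows --plan "2 0 -0.15 0.05 0 0 0; 2 0 0 0 0 0 0"

```text
t: 19.8
ee_pos: [514.3, -102.1, 123.3]
orientation: [2.336, 2.077, 0.021]
ft_force: [16.5, 3.1, 9.3]
width: 23.0
```

Emit:
play_rows --plan "2 0 -0.1 0 0 0 0; 2 0 0 0 0 0 0; 2 0 0 0 0 0 0; 2 0 0 0 0 0 0"

```text
t: 20.3
ee_pos: [514.4, -102.2, 123.4]
orientation: [2.335, 2.076, 0.023]
ft_force: [20.4, 2.5, 6.3]
width: 23.2
```

```bash
python3 -c "
from loc import *
rep();red('4.png');rep()
a=cv2.imread('pics/side4.png')[110:270,140:300]; b=cv2.imread('pics/scene4.png')[150:290,180:320]
cv2.imwrite('pics/k4.png',np.hstack([cv2.resize(a,(390,390),interpolation=2),cv2.resize(b,(390,390),interpolation=2)]))"
```

```text
t 20.3 tip local -90.0 -143.1 155.4 F loc 20.0 4.9 6.3 w 23.2 g -6.7
scene red 178 [ -86. -206.   96.] [ -19. -158.  126.]
scene grip 77 [-107. -179.  155.] [ -72. -107.  178.]
side red 78 [ -84. -203.   96.] [ -26. -158.  125.]
side grip 90 [-103. -161.  162.] [ -81. -106.  196.]
t 20.4 tip local -90.1 -143.0 155.4 F loc 20.4 5.0 6.0 w 23.3 g -6.7
```

View pics/k4.png

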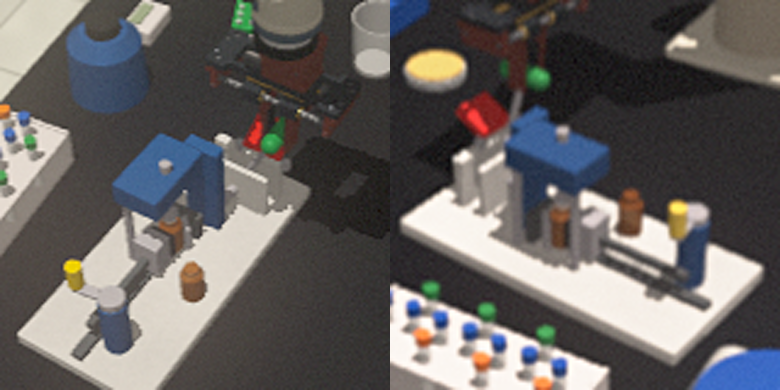

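The picture shows the lever pulled, with the green grip at (275,142) in the left view. The ram has dropped to (166,165). The catch is flipped out at (482,115) in the right view, the vial is clamped, and the spare vial is still standing. I am handing in.

```bash
python3 -c "
from h import *
print(close_job())"
```

```text
the job is handed in; nothing more can be done
None
```

I did all three steps and handed the job in at about 20.4 s, with the gripper still holding the lever fully pulled. The interface reports no verdict. I could not read the joints directly, so jaw force and stopper depth are inferred.

**Last checks:**
- **Crank:** I turned the knob to its hard stop. The push rose from 6 to 15 N without further movement, and the knob measured about 3.0 rad. It was still there in the last pictures, with the jaw on the vial and the vial upright.
- **Catch:** It is flipped out to about 1.5 rad, judged from its edge position, and it stayed there through the pull.
- **Lever:** The grip travelled 88.8 mm, against 88.7 mm expected for 0.7 rad. The wrist force rose from 10 to 20 N with no further movement, so it is at its stop and held by the closed fingers. The ram rod is visibly down.
- **Other things:** The spare vial and the dish look unmoved in the final picture. I did not measure the other bystanders again.

**What disagreed:** All three cameras put the real fingertips about 32 mm short of the reported TCP. Because of this, my first crank move passed over the knob without touching it. I allowed for the offset from then on.

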